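Clear the reader's lid and hold the reference plate in its slot

ROBOT

A 6-joint arm with a two-finger parallel gripper is mounted at the origin on a cart in front of the work surface, level with it; the furniture and walls round the work are solid. World frame = base frame: x ahead of the robot, y to its left, z up, the work surface at z = 0. Lengths are in m, angles in degrees, forces in N, time in s.
With the tool pointing down it reaches from about 0.4 to 0.825 m from the base axis. Payload 7 kg.
Tool frame: the origin (TCP) lies on the centre line of the jaws, within the pads' length; the fingertips stand r.tip_reach ahead of it and the grasp point (between the pads) is the TCP (r.tip_reach is the distance from the TCP to the fingertips, in m); z points along the fingers, y is the line along which they close (so a half turn about z gives the same grasp; the last joint's range is limited). The gripper opens to 88 mm and grips with 3 to 60 N. Pads are 19 mm wide; open, the fingers measure 130 mm over their backs; the gripper's body (78 mm by 193 mm) begins 47 mm behind the grasp point.
Start: joints at [16.507, 20.546, 0.682, 0, -70.136, -16.507], TCP at [0.675, -0, 0.246] pointing down, gripper open.
Joint ranges: [-176.03, 176.03], [-82.01, 121.73], [-58.28, 71.71], [-173.87, 95.51], [-174.79, -0.11], [-173.66, 173.66]. Speed limits (degrees/s): [136.94, 136.94, 172.46, 180, 180, 180].

INTERFACE

Orientations are given as [roll, pitch, yaw] about the fixed x, y, z axes, in that order (R = Rz(yaw) Ry(pitch) Rx(roll)).
In Python, from plant import sensors, cams, r gives the robot as it stands.
- The arm moves only by the tool drive_tool, never from a script. Its argument "rows" is a list of rows, each an object of numbers: "fingers": the gripper's target within -1 to 1 (fully open at 1, half-way at 0, shut at -1); "x", "y", "z": the shift along the tool's x, y, z in m; "spin": the turn about the tool's z in rad. A call has 1 to 10 rows; each row is the pose to reach, as a shift and turn from the pose commanded when the call began, along the tool's axes at that moment; what a row does not reach only later rows make up. A row lasts 1/8 s, in which the tool goes at most 62.5 mm and 10.7 degrees, less where a joint would pass 70% of its speed; a pose out of reach is approached as far as the arm can. A call with a gripper value outside its range is refused whole. The fingers move at their own pace and stop on an object; "newtons" is the grip in N (left out, the last holds). Time passes only in rows, so rows that repeat a pose let the fingers close. It gives the time, the measured TCP pose, the force, the opening and the grip force at its end, in the units of the state.
- sensors.get_state(): the state, without advancing time (a new reading comes with each control period).
- cams.capture(name): name is "scene" or "side" or "wrist"; returns a dict with "pixels" (400x640x3 uint8, red, green, blue), "intrinsics" (3x3 intrinsics, pixels), "k1" (the pictures are not rectified: a ray, as slopes to the right and down, at radius r is drawn at 1 + k1 r^2 times it, then the intrinsics apply), "eye" and "orientation" of the camera in the world; the wrist camera has in their place "T_tool_cam" (4x4, takes a point from camera to tool coordinates, whose origin is the TCP and whose axes are the flange's). Camera axes: x right, y up, looking along -z (the intrinsics and any distortion apply to the point x, -y, -z); pixel columns grow to the right and rows downward; lengths in m; the calibration is good to about 2 mm. A picture is of the moment at which its call begins: read the wrist's pose just before it. There is no depth.
- r.close_job(): hands the job in; it is judged then, once.
The state is a dict: "time_s": time; "joints": joint angles; "qd": joint speeds; "joint_torque": joint torques, N m; "tcp_pos": TCP position; "eef_rot": TCP orientation; "contact_force": force on the tool from outside, world axes, zero at the start; "moment": the same for the moment, N m; "gripper_width": finger opening in m; "gripper_force": force on a finger pad.
Only numpy, scipy, OpenCV 4.12 (cv2) and the standard library are available. Lean on these libraries where they do the work, as an engineer would, in place of code of your own. Each camera call takes 0.05 s, during which the arm holds its last target. There are 200 camera calls.

TASK

Get the white plate reader ready and check its light path. First clear its lid by sorting what was left there: lay the red marker flat in the blue pen tray and set the small clear box of cover glasses gently down in the yellow dish, and let go of both. Then take the reference plate (blue grip, orange band) by its grip out of the aluminium stand, lower it upright and without forcing it through the narrow slot in the reader's lid until the orange band is at the slot's mouth, and finish while still holding it there, carried by the gripper alone; leave the dark plate, the bottles and the timer alone.

Things in the scene. Friction and masses are not known exactly. Their poses are not given: they have to be found in the camera images.
- reader: bench plate reader with white housing and grey lid, 180 x 240 x 85 mm (x, y, z), fixed, flat lid at z = 85 mm with one slot in its middle; hollow below the 20 mm thick lid, inner floor 75 mm below the lid's top. Origin: centre of the underside; +z up, the front with the display faces its -x
- reader_slot (a point): centre of the slot's mouth, level with the lid's top. Same axes as the reader: the slot is 42 mm long along its y and 8 mm wide along its x, goes straight down, 2 mm larger than the plate's blade each way (1 mm a side), and its mouth is bevelled 4 mm outward all round as a lead-in; dark trim round it
- plate_stand: aluminium stand, 56 x 150 x 30 mm, fixed, with two seats 43 x 9 mm and 22 mm deep (long along its y) at y = +35 and -35 mm. The reference plate stands in one, the dark plate in the other, upright. Origin: centre of the underside
- ref_plate: reference plate, 106 mm tall overall: dark steel blade 40 mm wide (its y), 6 mm thick (its x), 62 mm tall, with a clear pane; an orange band round the blade 45 mm above the foot; on top a blue grip 26 mm wide (y), 12 mm thick (x), from 60 to 106 mm above the foot. 0.07 kg nominal. Origin: centre of the foot; +z up to the grip. It is the same either way round. In the stand its foot is 8 mm above the work surface
- plate_band (a point): centre of the orange band (8 mm tall) on the reference plate, on its axis, 45 mm above the foot; same axes as the plate
- dark_plate: dark plate: same shape and size as the reference plate but with grey grip, white band and black pane; stays in the stand. Origin: centre of the foot
- marker: felt marker with red cap, white barrel, lying on its side, 132 mm long along its y, 12 mm wide (x), 14 mm high, 0.014 kg; lies on the reader's lid. Origin: middle of the underside
- cover_glasses: small clear box of cover glasses, 32 x 32 x 14 mm, 0.03 kg; lies on the reader's lid. Origin: centre of the underside
- pen_tray: blue open tray, fixed, 90 x 190 x 26 mm outside, walls 3 mm, floor 3 mm thick; long along its y. Origin: centre of the underside
- red_tray: round yellow dish with red rim, 281 mm across, 38 mm high, loose; flat floor about 190 mm across, 5 mm above the work surface. Origin: centre of the underside
- dropper: amber dropper bottle with black rubber bulb, 34 mm across, 103 mm high, loose bystander. Origin: centre of the underside
- reagent: white reagent bottle with blue cap, 56 mm across, 100 mm high, loose bystander. Origin: centre of the underside
- timer: small white bench timer, 58 x 66 x 17 mm, loose bystander. Origin: centre of the underside
There are look-alikes about, which are no part of the job. Leave any green or turquoise look-alike of the ref_plate alone.

How it is judged (in metres and radians):
On the way, in this order (a step that is already met when the one before it is completed fails the run):
1. the marker lies flat in the blue pen tray and the cover-glass box in the yellow dish, both let go (x of marker in the frame of pen_tray between -0.038 and 0.038 m and y of marker in the frame of pen_tray between -0.045 and 0.045 m and z of marker in the frame of pen_tray below 0.018 m and angle between marker's own y axis and vertical above 1.45 rad and horizontal distance between cover_glasses and red_tray below 0.095 m and z of cover_glasses in the frame of red_tray below 0.03 m and contact force between the fingers and marker below 0.05 N and contact force between the fingers and cover_glasses below 0.05 N), for 0.2 s.
2. the reference plate is held by the gripper with its foot at least 15 mm down inside the reader's slot (contact force between the fingers and ref_plate above 1 N and z of ref_plate in the frame of reader_slot below -0.015 m and horizontal distance between ref_plate and reader_slot below 0.006 m), for 0.2 s.
At the end, for the whole second after the job is handed in: Marker flat in the pen tray, cover-glass box within 95 mm of the dish's middle; the gripper holds the plate in the slot: band centre within 7 mm of the lid's top and 4 mm sideways, along the slot (0.12 rad), upright (0.08 rad), still, pressing on the reader with under 10 N (x of marker in the frame of pen_tray between -0.038 and 0.038 m and y of marker in the frame of pen_tray between -0.045 and 0.045 m and z of marker in the frame of pen_tray below 0.018 m and angle between marker's own y axis and vertical above 1.45 rad and horizontal distance between cover_glasses and red_tray below 0.095 m and z of cover_glasses in the frame of red_tray below 0.03 m and contact force between the fingers and ref_plate above 1 N and contact force between ref_plate and reader below 10 N and z of plate_band in the frame of reader_slot between -0.007 and 0.007 m and horizontal distance between plate_band and reader_slot below 0.004 m and angle between the y axis of plate_band and the y axis of reader_slot, either way round below 0.12 rad and angle between ref_plate's own z axis and vertical below 0.08 rad and linear speed of each of ref_plate, marker, cover_glasses below 0.02 m/s); the arm keeps its last pose, push and grip.
It fails at once if the plate is forced against the reader (over 25 N) (contact force between ref_plate and reader above 25 N).
It fails at once if the cover-glass box is dropped (falls freely faster than 0.8 m/s) (linear speed of cover_glasses above 0.8 m/s and contact force between the fingers and cover_glasses below 0.01 N).
It fails at once if the dark plate is disturbed (distance of dark_plate from where it was at the start of the episode above 0.02 m or angle between dark_plate's own z axis and vertical above 0.4 rad).
It fails at once if a bottle or the timer is pushed more than 25 mm or tipped (distance of any of dropper, reagent, timer from where it was at the start of the episode above 0.025 m or angle between any of dropper, reagent's own z axis and vertical above 0.5 rad).
It fails at once if the yellow dish is pushed more than 60 mm (distance of red_tray from where it was at the start of the episode above 0.06 m).
It also fails if it takes over 72 s, if anything falls off the work surface, if the arm or the gripper's body presses on something with over 40 N, if the wrist force passes 120 N, or if a joint passes its speed limit or range.

## Working session

There is one attempt and no reset: what is moved stays moved. The work goes in short steps, Python scripts to look and compute and a tool call to move; the robot and the scene stay as the last step left them, time stands still between calls to the robot, and variables do not carry over. Pictures are saved under pics/ and viewed, at most 14 in all, crops included, and the job is handed in when it is done.

Besides the shell and the picture viewer there is one more tool, called after "Call:" as a command line: name --argument value ..., lists and objects as JSON in quotes. drive_tool: Moves the arm, as the interface text tells. Its arguments: {"type":"object","properties":{"rows":{"type":"array"},"newtons":{"type":"number"}},"required":["rows"]}

```bash
mkdir -p pics; ls; cat > h.py <<'E'
import numpy as np,cv2
from scipy.spatial.transform import Rotation as R
from plant import sensors,cams,r
def cap(name,fn=None):
    s=sensors.get_state(); c=cams.capture(name)
    if name=='wrist':
        T=np.eye(4);T[:3,:3]=R.from_euler('xyz',s['eef_rot'],degrees=True).as_matrix();T[:3,3]=s['tcp_pos']
        M=T@np.array(c['T_tool_cam']); c['E']=M[:3,3];c['Rm']=M[:3,:3]
    else:
        c['E']=np.array(c['eye']);o=np.array(c['orientation']);c['Rm']=o if o.shape==(3,3) else R.from_euler('xyz',o,degrees=True).as_matrix()
    if fn: cv2.imwrite('pics/'+fn,c['pixels'][:,:,::-1])
    return c
def ray(c,uv):
    K=np.array(c['intrinsics']);d=np.array([c['k1'],0,0,0,0.])
    p=cv2.undistortPoints(np.array(uv,float).reshape(-1,1,2),K,d).reshape(-1,2)
    return np.c_[p[:,0],-p[:,1],-np.ones(len(p))]@c['Rm'].T
def on(c,uv,z):
    d=ray(c,uv);return c['E']+d*((z-c['E'][2])/d[:,2])[:,None]
def proj(c,P):
    q=(np.atleast_2d(P)-c['E'])@c['Rm'];q=q*[1,-1,-1]
    return cv2.projectPoints(q,np.zeros(3),np.zeros(3),np.array(c['intrinsics']),np.array([c['k1'],0,0,0,0.]))[0].reshape(-1,2)
E
python3 - <<'E'
from h import *
print(sensors.get_state(),r.tip_reach)
a=cap('scene','s0.png');b=cap('side','d0.png');w=cap('wrist','w0.png')
for c in(a,b,w):print(c['E'],c['Rm'].round(3).tolist(),c['k1'],c['intrinsics'])
print(a['orientation'])
E
```

```text
pics
{'time_s': 0.0, 'joints': array([ 1.65070102e+01,  2.05944062e+01,  6.34020542e-01, -2.16259228e-02,
       -7.01347856e+01, -1.65061506e+01]), 'qd': array([-0.01572964, -0.00669517, -0.0594274 ,  0.02641392,  0.0411523 ,
        0.00869458]), 'joint_torque': array([-8.00930356e-04, -5.82726967e+01,  2.93058443e+01,  6.99745238e+00,
        6.93249181e-03, -2.06530804e-04]), 'tcp_pos': array([ 6.74547793e-01, -1.19708404e-05,  2.44586255e-01]), 'eef_rot': array([ 1.79902974e+02, -7.55109733e-03, -9.00064996e+01]), 'contact_force': array([ 0.28091363, -0.52574246, -0.03219063]), 'moment': array([ 0.02990447,  0.01595331, -0.01590206]), 'gripper_force': 0.0, 'gripper_width': 0.08771515721348569} 0.019
[0.06414622 0.9535502  0.69041792] [[-0.878, 0.234, -0.418], [-0.479, -0.453, 0.752], [-0.013, 0.86, 0.51]] -0.07324160768933875 [[431.74056505   0.         319.116528  ]
 [  0.         431.74056505 201.42315965]
 [  0.           0.           1.        ]]
[ 0.60465623 -1.2478794   0.75988805] [[0.999, 0.002, 0.035], [0.029, 0.477, -0.879], [-0.018, 0.879, 0.476]] -0.08500014926124749 [[501.52629806   0.         319.36730973]
 [  0.         501.52629806 206.34802225]
 [  0.           0.           1.        ]]
[ 0.67396026 -0.08211959  0.38360471] [[-1.0, -0.0, 0.002], [-0.0, -0.954, -0.3], [0.002, -0.3, 0.954]] -0.07351231924668548 [[356.2031069    0.         315.14873409]
 [  0.         356.2031069  198.85331278]
 [  0.           0.           1.        ]]
[  59.34663735    0.76361154 -151.39632706]
```

View pics/s0.png

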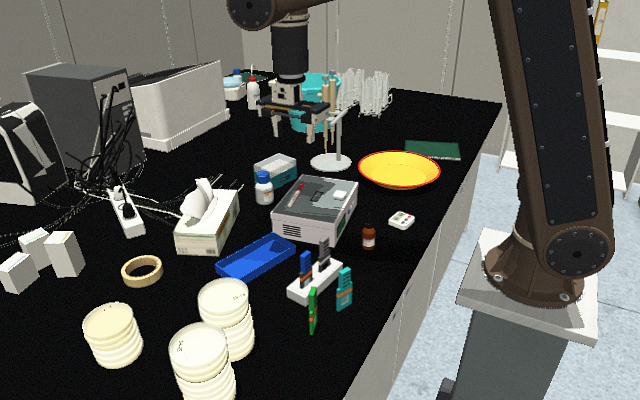

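View pics/d0.png

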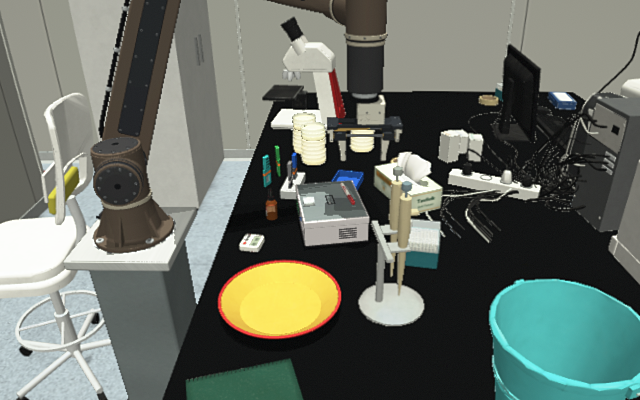

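View pics/w0.png

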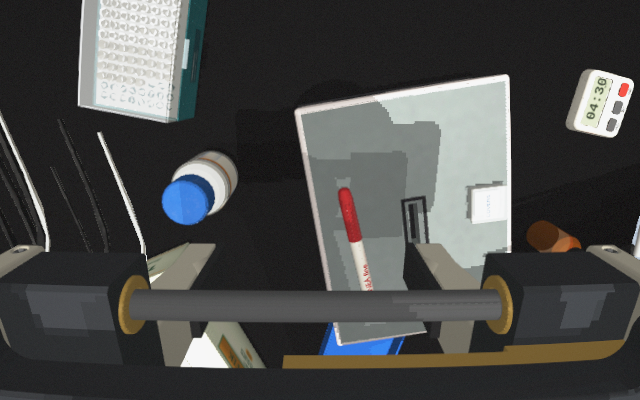

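Scene: blue grip top ≈(306,252), grey ≈(324,239), pen tray ≈(216,268)–(296,245), dish ≈(399,168). Wrist: lid corners (297,110),(508,76),(340,344), slot ≈(413,218), marker (345,190)–(370,290), box ≈(488,203).

```bash
cat > m.py <<'E'
from h import *
import sys
def ld(n): return cv2.cvtColor(cv2.imread('pics/'+n),cv2.COLOR_BGR2HSV)
a=cap('scene');b=cap('side');w=cap('wrist')
np.set_printoptions(precision=4,suppress=True)
print('lid',on(w,[(297,110),(508,76),(340,344),(425,333)],.085))
print('slot',on(w,[(413,218)],.085),'marker',on(w,[(345,190),(370,290)],.095),'box',on(w,[(488,203)],.099))
print('timer',on(w,[(600,103)],.017),'reagent',on(w,[(190,200)],.1),'dropper',on(w,[(548,235)],.1))
def comps(c,lo,hi,mn=30):
    m=cv2.inRange(cv2.cvtColor(c['pixels'],cv2.COLOR_RGB2HSV),lo,hi)
    cs,_=cv2.findContours(m,cv2.RETR_EXTERNAL,cv2.CHAIN_APPROX_NONE)
    return [k.reshape(-1,2) for k in cs if cv2.contourArea(k)>mn]
for n,c in(('a',a),('b',b)):
    for k in comps(c,(100,150,60),(125,255,255)):
        x,y,ww,h=cv2.boundingRect(k);q=cv2.boxPoints(cv2.minAreaRect(k))
        print(n,'blue',x,y,ww,h,'\n',on(c,q,.026) if ww>25 else on(c,[(x+ww/2,y+2)],.114))
    for k in comps(c,(18,150,100),(32,255,255),300):
        e=cv2.fitEllipse(k);print(n,'dish',e,on(c,[e[0]],.038))
print('grips',on(a,[(306,252),(324,239)],.114),'pt',on(a,[(217,268),(272,237),(297,245),(232,280)],.026))
print('stand',on(a,[(288,290),(301,301),(343,266),(330,258)],.03))
E
python3 m.py
```

```text
lid [[ 0.6886 -0.0644  0.085 ]
 [ 0.516  -0.0934  0.085 ]
 [ 0.6482  0.1679  0.085 ]
 [ 0.5617  0.1554  0.085 ]]
slot [[0.5856 0.0301 0.085 ]] marker [[0.6485 0.001  0.095 ]
 [0.6226 0.0979 0.095 ]] box [[0.5255 0.0113 0.099 ]]
timer [[ 0.3734 -0.0725  0.017 ]] reagent [[0.7794 0.0083 0.1   ]] dropper [[0.4651 0.0412 0.1   ]]
a blue 300 250 11 23 
 [[0.4591 0.3077 0.114 ]]
a blue 215 232 81 52 
 [[0.6979 0.3595 0.026 ]
 [0.6403 0.1266 0.026 ]
 [0.5321 0.2183 0.026 ]
 [0.5968 0.4214 0.026 ]]
a blue 256 171 14 12 
 [[0.7634 0.0346 0.114 ]]
a dish ((398.73333740234375, 168.20921325683594), (32.348140716552734, 77.5312271118164), 93.88135528564453) [[ 0.4643 -0.3275  0.038 ]]
b blue 331 169 33 21 
 [[0.5849 0.2884 0.026 ]
 [0.6039 0.4362 0.026 ]
 [0.7045 0.3547 0.026 ]
 [0.6793 0.2181 0.026 ]]
b blue 291 152 6 16 
 [[0.4617 0.3127 0.114 ]]
b dish ((278.9902038574219, 298.67352294921875), (71.60480499267578, 116.41474914550781), 84.85303497314453) [[ 0.4736 -0.3552  0.038 ]]
grips [[0.4581 0.3072 0.114 ]
 [0.4461 0.2459 0.114 ]] pt [[0.677  0.3641 0.026 ]
 [0.6312 0.1939 0.026 ]
 [0.5537 0.1936 0.026 ]
 [0.6172 0.3817 0.026 ]]
stand [[0.4812 0.3527 0.03  ]
 [0.4376 0.3691 0.03  ]
 [0.4092 0.2196 0.03  ]
 [0.451  0.2066 0.03  ]]
```

Call:
drive_tool --rows '[{"x":-0.06,"y":0.04,"z":0,"spin":-0.15,"fingers":0},{"x":-0.065,"y":0.04,"z":0,"spin":-0.26,"fingers":0},{"x":-0.065,"y":0.04,"z":0,"spin":-0.26,"fingers":0},{"x":-0.065,"y":0.04,"z":0,"spin":-0.26,"fingers":0}]'

```text
time_s: 0.8
tcp_pos: [0.6352, 0.0647, 0.2456]
eef_rot: [180.0, -0.0, -75.2]
contact_force: [-0.4, 0.8, 0.6]
gripper_width: 0.0526
gripper_force: 0.0
```

```bash
python3 - <<'E'
from h import *
print(sensors.get_state()['tcp_pos'],sensors.get_state()['eef_rot'])
w=cap('wrist','w1.png')
E
```

```text
[0.63517087 0.0647024  0.24556696] [ 1.79999262e+02 -6.06411708e-03 -7.52141432e+01]
```

View pics/w1.png

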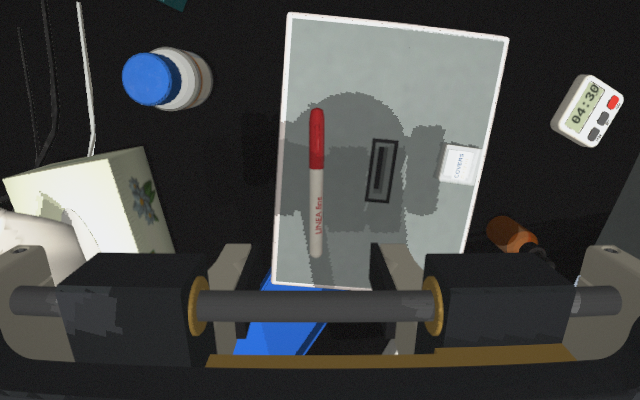

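Whole lid in view: marker from (317,108) to (316,258), slot trim centre ≈(381,170), box ≈(459,165), lid corners (289,13),(508,38),(273,283).

```bash
cat > m2.py <<'E'
from h import *
np.set_printoptions(precision=4,suppress=True)
w=cap('wrist')
L=on(w,[(289,13),(508,38),(273,283)],.085);print('lid',L,np.linalg.norm(L[1]-L[0]),np.linalg.norm(L[2]-L[0]),'ctr',(L[1]+L[2])/2)
d=L[2]-L[0];print('yaw',np.degrees(np.arctan2(-d[0],d[1])))
S=on(w,[(374,138),(397,141),(387,203),(366,200)],.085);print('slot',S,S.mean(0))
M=on(w,[(317,108),(316,258)],.092);d=M[1]-M[0];print('marker',M,M.mean(0),np.linalg.norm(d),np.degrees(np.arctan2(-d[0],d[1])))
B=on(w,[(446,143),(480,148),(473,183),(440,180)],.099);print('box',B,B.mean(0))
print('drop base',on(w,[(497,222)],.05),'bottle',on(w,[(148,78)],.1))
E
python3 m2.py
```

```text
lid [[ 0.6889 -0.0639  0.085 ]
 [ 0.5165 -0.0935  0.085 ]
 [ 0.6485  0.1681  0.085 ]] 0.17494568298347385 0.23548661392511835 ctr [0.5825 0.0373 0.085 ]
yaw 9.878356174949579
slot [[0.597  0.0118 0.085 ]
 [0.5774 0.0091 0.085 ]
 [0.5685 0.0636 0.085 ]
 [0.5874 0.0657 0.085 ]] [0.5826 0.0376 0.085 ]
marker [[ 0.6497 -0.      0.092 ]
 [ 0.6165  0.1284  0.092 ]] [0.6331 0.0642 0.092 ] 0.13262108589150054 14.491007195147734
box [[ 0.5419 -0.001   0.099 ]
 [ 0.513  -0.0047  0.099 ]
 [ 0.5075  0.0245  0.099 ]
 [ 0.5358  0.0294  0.099 ]] [0.5245 0.0121 0.099 ]
drop base [[0.4415 0.0633 0.05  ]] bottle [[0.7824 0.0098 0.1   ]]
```

Call:
drive_tool --rows '[{"x":0,"y":0.002,"z":0.06,"spin":0,"fingers":0},{"x":0,"y":0.002,"z":0.11,"spin":0,"fingers":0},{"x":0,"y":0.002,"z":0.13,"spin":0,"fingers":-0.2},{"x":0,"y":0.002,"z":0.138,"spin":0,"fingers":-0.3},{"x":0,"y":0.002,"z":0.138,"fingers":-1},{"x":0,"y":0.002,"z":0.138,"fingers":-1},{"x":0,"y":0.002,"z":0.138,"fingers":-1},{"x":0,"y":0.002,"z":0.138,"fingers":-1}]' --newtons 8

```text
invalid input
```

Call:
drive_tool --rows '[{"x":0,"y":0.002,"z":0.06,"spin":0,"fingers":0},{"x":0,"y":0.002,"z":0.11,"spin":0,"fingers":0},{"x":0,"y":0.002,"z":0.13,"spin":0,"fingers":-0.2},{"x":0,"y":0.002,"z":0.138,"spin":0,"fingers":-0.3},{"x":0,"y":0.002,"z":0.138,"spin":0,"fingers":-1},{"x":0,"y":0.002,"z":0.138,"spin":0,"fingers":-1},{"x":0,"y":0.002,"z":0.138,"spin":0,"fingers":-1},{"x":0,"y":0.002,"z":0.138,"spin":0,"fingers":-1}]' --newtons 8

```text
time_s: 1.9
tcp_pos: [0.6338, 0.0646, 0.1089]
eef_rot: [-179.9, -0.0, -75.1]
contact_force: [-0.5, -0.1, 4.8]
gripper_width: 0.012
gripper_force: 8.0
```

Call:
drive_tool --rows '[{"x":0,"y":0,"z":-0.05,"spin":0,"fingers":-1},{"x":0,"y":0,"z":-0.11,"spin":0,"fingers":-1},{"x":-0.06,"y":-0.013,"z":-0.12,"spin":0.15,"fingers":-1},{"x":-0.12,"y":-0.026,"z":-0.12,"spin":0.3,"fingers":-1},{"x":-0.18,"y":-0.04,"z":-0.12,"spin":0.45,"fingers":-1},{"x":-0.23,"y":-0.05,"z":-0.12,"spin":0.52,"fingers":-1},{"x":-0.23,"y":-0.05,"z":-0.12,"spin":0.52,"fingers":-1},{"x":-0.23,"y":-0.05,"z":-0.12,"spin":0.52,"fingers":-1}]'

```text
time_s: 2.9
tcp_pos: [0.6218, 0.2996, 0.2273]
eef_rot: [180.0, -0.0, -104.8]
contact_force: [0.0, -0.0, -0.1]
gripper_width: 0.0117
gripper_force: 8.0
```

```bash
python3 - <<'E'
from h import *
s=sensors.get_state();print(s['tcp_pos'],s['eef_rot'],s['gripper_width'])
w=cap('wrist','w2.png')
E
```

```text
[0.62184364 0.29964814 0.22732055] [ 1.79972469e+02 -2.81475983e-02 -1.04831744e+02] 0.011651647489107629
```

View pics/w2.png

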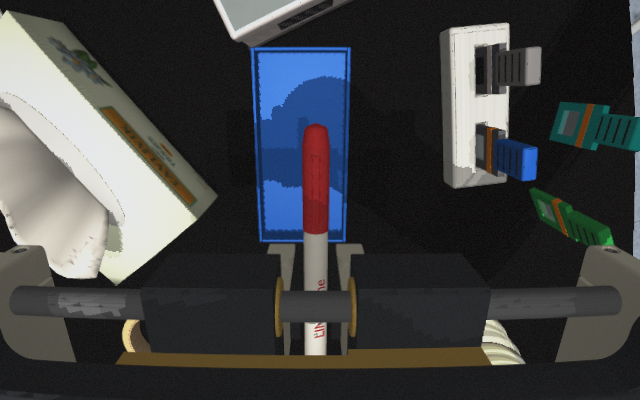

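Wrist view: tray rim corners (252,47),(350,47),(346,241),(261,241); stand (443,30)–(508,185); blue grip top end at ≈(537,147)–(537,180).

```bash
python3 - <<'E'
from h import *
np.set_printoptions(precision=4,suppress=True)
w=cap('wrist')
T=on(w,[(252,47),(350,47),(346,241),(261,241)],.026);print(T,T.mean(0),np.linalg.norm(T[1]-T[0]),np.linalg.norm(T[2]-T[1]))
d=T[2]-T[1]+T[3]-T[0];print(np.degrees(np.arctan2(-d[0],d[1])))
S=on(w,[(443,32),(509,24),(510,182),(444,188)],.03);print('stand',S,S.mean(0))
print('blue top',on(w,[(537,147),(537,180)],.114),'grey top',on(w,[(540,47),(540,83)],.114))
cv2.imwrite('pics/crop.png',cv2.resize(w['pixels'][10:210,430:640,::-1],None,fx=3,fy=3)[:600,:630])
E
```

```text
[[0.6457 0.1708 0.026 ]
 [0.5609 0.1935 0.026 ]
 [0.6083 0.3759 0.026 ]
 [0.694  0.3532 0.026 ]] [0.6273 0.2733 0.026 ] 0.08776885139118698 0.18849318168206977
-14.702100575008334
stand [[0.4784 0.2015 0.03  ]
 [0.4184 0.2084 0.03  ]
 [0.4347 0.3548 0.03  ]
 [0.501  0.3438 0.03  ]] [0.4581 0.2771 0.03  ]
blue top [[0.4532 0.2996 0.114 ]
 [0.4552 0.3249 0.114 ]] grey top [[0.4441 0.2307 0.114 ]
 [0.4467 0.2546 0.114 ]]
```

```bash
python3 - <<'E'
from h import *
np.set_printoptions(precision=4,suppress=True)
w=cap('wrist')
b=on(w,[(216,196)],0)[0];print('base',b)
for z in(.06,.08,.1,.12,.14):print(z,proj(w,[b[0],b[1],z]))
e=on(w,[(10,12)],0);print(e)
t=np.radians(-14.7);U=np.array([np.cos(t),np.sin(t)]);V=np.array([-np.sin(t),np.cos(t)])
d=b[:2]-[.6273,.2733];print('in tray frame',d@U,d@V, (e[0][:2]-[.6273,.2733])@U,(e[0][:2]-[.6273,.2733])@V)
E
```

```text
base [0.7328 0.3001 0.    ]
0.06 [[198.8987 215.03  ]]
0.08 [[191.8341 222.9179]]
0.1 [[183.8761 231.8225]]
0.12 [[174.8496 241.9478]]
0.14 [[164.5329 253.5542]]
[[0.8751 0.0623 0.    ]]
in tray frame 0.09528112302260726 0.05271566749593632 0.2932468046086892 -0.14118922039046042
```

View pics/crop.png

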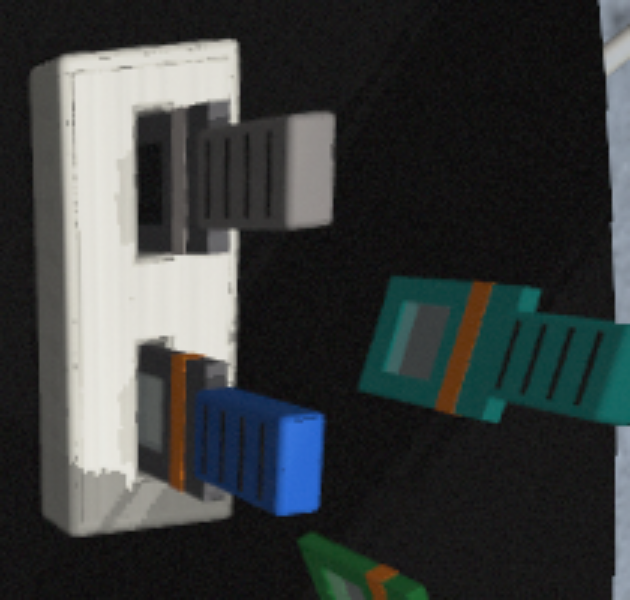

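Stand crop: blue grip top face ≈ right end of the blue block, orange band toward the blade; green and turquoise look-alikes nearby. Lower the marker into the tray.

Call:
drive_tool --rows '[{"x":0.036,"y":-0.012,"z":0.03,"spin":0,"fingers":-1},{"x":0.036,"y":-0.012,"z":0.09,"spin":0,"fingers":-1},{"x":0.036,"y":-0.012,"z":0.15,"spin":0,"fingers":-1},{"x":0.036,"y":-0.012,"z":0.185,"spin":0,"fingers":-1},{"x":0.036,"y":-0.012,"z":0.195,"spin":0,"fingers":-1},{"x":0.036,"y":-0.012,"z":0.2,"spin":0,"fingers":-1},{"x":0.036,"y":-0.012,"z":0.2,"spin":0,"fingers":-1}]'

```text
time_s: 3.92
tcp_pos: [0.6255, 0.262, 0.0291]
eef_rot: [-179.9, 0.1, -104.9]
contact_force: [0.0, -0.2, 0.9]
gripper_width: 0.0116
gripper_force: 8.0
```

Call:
drive_tool --rows '[{"x":0,"y":0,"z":0,"spin":0,"fingers":-0.4},{"x":0,"y":0,"z":0,"spin":0,"fingers":-0.4},{"x":0,"y":0,"z":0,"spin":0,"fingers":-0.4},{"x":0,"y":0,"z":-0.05,"spin":0,"fingers":-0.4},{"x":0,"y":0,"z":-0.11,"spin":0,"fingers":0},{"x":0.05,"y":0.006,"z":-0.15,"spin":0.18,"fingers":0.15},{"x":0.11,"y":0.014,"z":-0.17,"spin":0.36,"fingers":0.15},{"x":0.17,"y":0.022,"z":-0.17,"spin":0.54,"fingers":0.15},{"x":0.23,"y":0.03,"z":-0.17,"spin":0.72,"fingers":0.15},{"x":0.267,"y":0.034,"z":-0.17,"spin":0.9,"fingers":0.15}]'

```text
time_s: 5.18
tcp_pos: [0.5216, 0.0103, 0.1982]
eef_rot: [180.0, 0.0, -156.9]
contact_force: [0.4, 0.1, -0.4]
gripper_width: 0.0505
gripper_force: 0.0
```

Call:
drive_tool --rows '[{"x":0,"y":0,"z":0,"spin":0.18,"fingers":0.15},{"x":0,"y":0,"z":0,"spin":0.25,"fingers":0.15},{"x":0,"y":0,"z":0,"spin":0.25,"fingers":0.15}]'

```text
time_s: 5.55
tcp_pos: [0.523, 0.0123, 0.1979]
eef_rot: [180.0, 0.0, -170.8]
contact_force: [-0.3, -0.2, -1.1]
gripper_width: 0.0502
gripper_force: 0.0
```

```bash
python3 - <<'E'
from h import *
np.set_printoptions(precision=4,suppress=True)
s=sensors.get_state();print(s['tcp_pos'],s['eef_rot'],s['gripper_width'])
w=cap('wrist','w3.png');a=cap('scene','s3.png');print(proj(w,[[.5826,.0375,.085],[.5245,.0121,.099]]))
im=w['pixels'];A=cv2.resize(im[:,:,::-1],(800,500))
B=cv2.resize(a['pixels'][220:300,200:380,::-1],(225,100))
A[400:,:225]=B;cv2.imwrite('pics/w3.png',A)
E
```

```text
[0.523  0.0123 0.1979] [ 179.9911    0.0296 -170.7647] 0.05018404890734654
[[334.5514 277.7306]
 [314.8701 211.1236]]
```

View pics/w3.png

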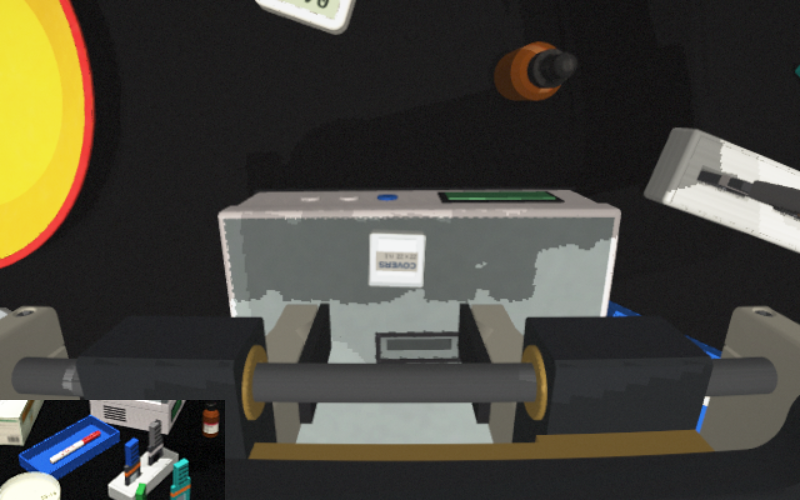

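Marker (inset) lies flat in the tray; box top is centred near (397,260) between the fingers. Descend and grip.

Call:
drive_tool --rows '[{"x":0,"y":0.001,"z":0.05,"spin":0,"fingers":0.15},{"x":0,"y":0.001,"z":0.08,"spin":0,"fingers":0.15},{"x":0,"y":0.001,"z":0.091,"spin":0,"fingers":0.1},{"x":0,"y":0.001,"z":0.091,"spin":0,"fingers":-0.2},{"x":0,"y":0.001,"z":0.091,"spin":0,"fingers":-0.5},{"x":0,"y":0.001,"z":0.091,"spin":0,"fingers":-0.5},{"x":0,"y":0.001,"z":0.091,"spin":0,"fingers":-0.5},{"x":0,"y":0.001,"z":0.091,"spin":0,"fingers":-0.5}]' --newtons 10

```text
time_s: 6.65
tcp_pos: [0.5237, 0.0137, 0.1077]
eef_rot: [180.0, 0.1, -170.8]
contact_force: [-0.9, 1.3, 7.2]
gripper_width: 0.032
gripper_force: 9.9
```

Call:
drive_tool --rows '[{"x":0,"y":0,"z":-0.03,"spin":0,"fingers":-0.5},{"x":0,"y":0,"z":-0.08,"spin":0,"fingers":-0.5},{"x":0.015,"y":-0.05,"z":-0.1,"spin":0,"fingers":-0.5},{"x":0.035,"y":-0.11,"z":-0.1,"spin":0,"fingers":-0.5},{"x":0.053,"y":-0.165,"z":-0.1,"spin":0,"fingers":-0.5},{"x":0.07,"y":-0.22,"z":-0.1,"spin":0,"fingers":-0.5},{"x":0.088,"y":-0.275,"z":-0.1,"spin":0,"fingers":-0.5},{"x":0.103,"y":-0.322,"z":-0.1,"spin":0,"fingers":-0.5},{"x":0.103,"y":-0.322,"z":-0.1,"spin":0,"fingers":-0.5},{"x":0.103,"y":-0.322,"z":-0.1,"spin":0,"fingers":-0.5}]'

```text
time_s: 7.9
tcp_pos: [0.4724, -0.3209, 0.2064]
eef_rot: [180.0, -0.0, -170.8]
contact_force: [0.3, -0.4, -0.9]
gripper_width: 0.0314
gripper_force: 9.9
```

```bash
python3 - <<'E'
from h import *
np.set_printoptions(precision=4,suppress=True)
s=sensors.get_state();print(s['tcp_pos'],s['eef_rot'],s['gripper_width'])
w=cap('wrist','w4.png');h=cv2.cvtColor(w['pixels'],cv2.COLOR_RGB2HSV)
m=cv2.inRange(h,(0,180,100),(6,255,255))|cv2.inRange(h,(174,180,100),(180,255,255))
m[230:]=0
ys,xs=np.nonzero(m);P=on(w,np.c_[xs,ys],.036)[:,:2]
A=np.c_[2*P,np.ones(len(P))];q=np.linalg.lstsq(A,(P**2).sum(1),rcond=None)[0]
print(len(P),'dish',q[:2],np.sqrt(q[2]+q[:2]@q[:2]))
E
```

```text
[ 0.4724 -0.3209  0.2064] [ 179.9744   -0.0176 -170.8488] 0.031421449705593664
4938 dish [ 0.4681 -0.3289] 0.14094330535805594
```

Call:
drive_tool --rows '[{"x":0,"y":0,"z":0.05,"spin":0,"fingers":-0.5},{"x":0,"y":0,"z":0.1,"spin":0,"fingers":-0.5},{"x":0,"y":0,"z":0.145,"spin":0,"fingers":-0.5},{"x":0,"y":0,"z":0.165,"spin":0,"fingers":-0.5},{"x":0,"y":0,"z":0.172,"spin":0,"fingers":-0.5},{"x":0,"y":0,"z":0.176,"spin":0,"fingers":-0.5},{"x":0,"y":0,"z":0.177,"spin":0,"fingers":-0.5},{"x":0,"y":0,"z":0.177,"spin":0,"fingers":-0.5}]'

```text
time_s: 8.95
tcp_pos: [0.4733, -0.321, 0.0304]
eef_rot: [-180.0, 0.1, -170.8]
contact_force: [0.1, -0.2, 0.6]
gripper_width: 0.0316
gripper_force: 9.9
```

Call:
drive_tool --rows '[{"x":0,"y":0,"z":0.002,"spin":0,"fingers":-0.5},{"x":0,"y":0,"z":0.002,"spin":0,"fingers":-0.5},{"x":0,"y":0,"z":0.002,"spin":0,"fingers":-0.1},{"x":0,"y":0,"z":0.002,"spin":0,"fingers":0.1},{"x":0,"y":0,"z":0.002,"spin":0,"fingers":0.1},{"x":0,"y":0,"z":0.002,"spin":0,"fingers":0.1},{"x":0,"y":0,"z":-0.05,"spin":0,"fingers":0.1},{"x":0,"y":0,"z":-0.11,"spin":0,"fingers":0.1},{"x":0,"y":0,"z":-0.17,"spin":0,"fingers":0.1},{"x":0,"y":0,"z":-0.22,"spin":0,"fingers":0.1}]'

```text
time_s: 10.2
tcp_pos: [0.4728, -0.321, 0.2524]
eef_rot: [-179.9, 0.1, -170.8]
contact_force: [0.7, -0.0, -0.1]
gripper_width: 0.0481
gripper_force: 0.0
```

```bash
python3 - <<'E'
from h import *
np.set_printoptions(precision=4,suppress=True)
w=cap('wrist','w5.png');cur=sensors.get_state()
h=cv2.cvtColor(w['pixels'],cv2.COLOR_RGB2HSV)
a=cap('scene','s5.png');b=cap('side','d5.png')
T=np.eye(4);T[:3,:3]=R.from_euler('xyz',[179.97,-.028,-104.83],degrees=True).as_matrix();T[:3,3]=[.62184,.29965,.22732]
M=T@np.array(w['T_tool_cam']);w['E']=M[:3,3];w['Rm']=M[:3,:3]
print('turq foot',on(w,[(552,122),(560,102)],0),'green foot',on(w,[(530,190),(545,230)],0))
print('green/turq tops?',on(w,[(610,240)],.1))
A=np.hstack([b['pixels'][230:370,170:370],a['pixels'][130:270,330:530]])[:,:,::-1]
cv2.imwrite('pics/c5.png',cv2.resize(A,(800,280)))
E
```

```text
turq foot [[0.3687 0.313  0.    ]
 [0.3583 0.2943 0.    ]] green foot [[0.399  0.3817 0.    ]
 [0.3847 0.4348 0.    ]]
green/turq tops? [[0.3852 0.4021 0.1   ]]
```

View pics/c5.png

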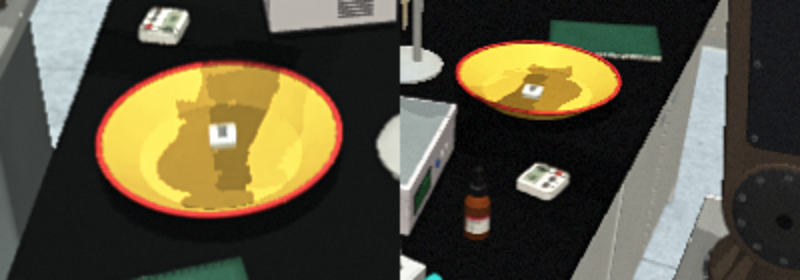

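Box sits in the dish's middle. Travel to the stand.

Call:
drive_tool --rows '[{"x":-0.008,"y":0.06,"z":0,"spin":-0.13,"fingers":0},{"x":-0.017,"y":0.12,"z":0,"spin":-0.26,"fingers":0},{"x":-0.025,"y":0.18,"z":0,"spin":-0.39,"fingers":0},{"x":-0.034,"y":0.24,"z":0,"spin":-0.52,"fingers":0},{"x":-0.042,"y":0.3,"z":0,"spin":-0.65,"fingers":0},{"x":-0.051,"y":0.36,"z":0,"spin":-0.78,"fingers":0},{"x":-0.059,"y":0.42,"z":0,"spin":-0.91,"fingers":0},{"x":-0.068,"y":0.48,"z":0,"spin":-1.04,"fingers":0},{"x":-0.076,"y":0.54,"z":0,"spin":-1.17,"fingers":0},{"x":-0.085,"y":0.6,"z":0,"spin":-1.28,"fingers":0}]'

```text
time_s: 11.6
tcp_pos: [0.4598, 0.2867, 0.2486]
eef_rot: [180.0, -0.1, -97.2]
contact_force: [0.6, -0.9, 0.7]
gripper_width: 0.0435
gripper_force: 0.0
```

Call:
drive_tool --rows '[{"x":0,"y":0,"z":0,"spin":0,"fingers":0},{"x":0,"y":0,"z":0,"spin":0,"fingers":0},{"x":0,"y":0,"z":0,"spin":0,"fingers":0}]'

```text
time_s: 11.98
tcp_pos: [0.4605, 0.2839, 0.2492]
eef_rot: [180.0, -0.0, -97.5]
contact_force: [0.1, 0.4, -0.1]
gripper_width: 0.0441
gripper_force: 0.0
```

```bash
python3 - <<'E'
from h import *
s=sensors.get_state();print(s['tcp_pos'],s['eef_rot'],s['gripper_width'])
w=cap('wrist','w6.png')
cv2.imwrite('pics/w6c.png',cv2.resize(w['pixels'][40:280,160:480,::-1],(800,600)))
E
```

```text
[0.46050076 0.28385728 0.24918302] [ 1.79971066e+02 -3.68995932e-02 -9.75236520e+01] 0.04414644340901941
```

View pics/w6c.png

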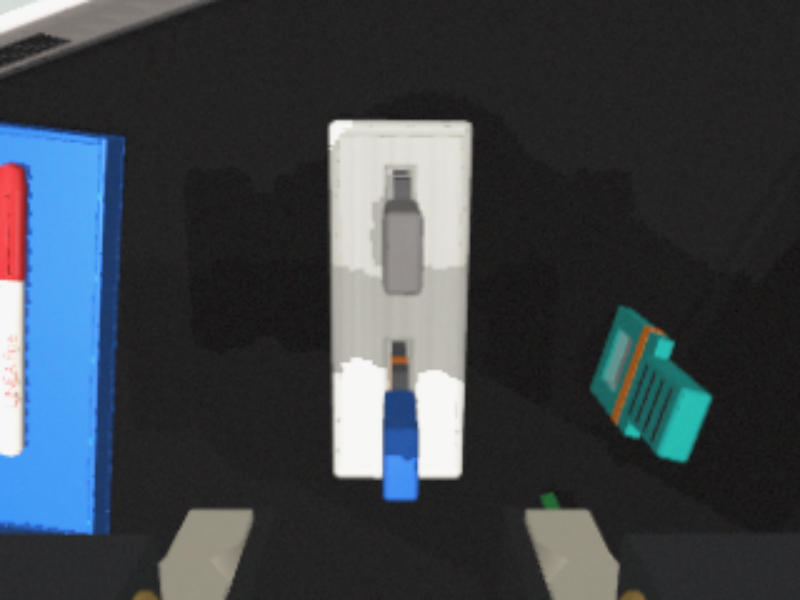

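```bash
python3 - <<'E'
from h import *
np.set_printoptions(precision=4,suppress=True)
w=cap('wrist');f=lambda L:[(x/2.5+160,y/2.5+40) for x,y in L]
g=on(w,f([(384,500),(418,498),(401,499),(403,293)]),.114);print(g)
s=on(w,f([(330,122),(471,122),(462,478),(334,478)]),.03);print(s,s.mean(0),np.linalg.norm(s[1]-s[0]),np.linalg.norm(s[2]-s[1]))
def yaw(d):return np.degrees(np.arctan2(-d[0],d[1]))
print(yaw(s[2]-s[1]),yaw(s[3]-s[0]),yaw(g[2]-g[3]))
y=np.radians(yaw(g[2]-g[3]));back=np.array([-np.sin(y),np.cos(y)])
c=g[2,:2]-.013*back;print('plate',c, 'via stand',s.mean(0)[:2]+.035*back)
t=np.radians(sensors.get_state()['eef_rot'][2]);p=sensors.get_state()['tcp_pos'][:2]
d=c-p;print('tool dx,dy',d@[np.cos(t),np.sin(t)],d@[np.sin(t),-np.cos(t)])
E
```

```text
[[0.4664 0.3238 0.114 ]
 [0.455  0.3245 0.114 ]
 [0.4607 0.3241 0.114 ]
 [0.4512 0.2549 0.114 ]]
[[0.4714 0.2007 0.03  ]
 [0.4173 0.2078 0.03  ]
 [0.4366 0.355  0.03  ]
 [0.4918 0.3477 0.03  ]] [0.4543 0.2778 0.03  ] 0.05459023530806071 0.148550846959569
-7.4964908536809975 -7.9032893074984365 -7.769830142286553
plate [0.4589 0.3113] via stand [0.459  0.3125]
tool dx,dy -0.02689123063385258 0.005417409269267352
```

Call:
drive_tool --rows '[{"x":-0.028,"y":0.0055,"z":0.04,"spin":0.003,"fingers":0},{"x":-0.028,"y":0.0055,"z":0.09,"spin":0.003,"fingers":0},{"x":-0.028,"y":0.0055,"z":0.13,"spin":0.003,"fingers":0},{"x":-0.028,"y":0.0055,"z":0.15,"spin":0.003,"fingers":0},{"x":-0.028,"y":0.0055,"z":0.156,"spin":0.003,"fingers":0},{"x":-0.028,"y":0.0055,"z":0.156,"spin":0.003,"fingers":-0.4},{"x":-0.028,"y":0.0055,"z":0.156,"spin":0.003,"fingers":-0.6},{"x":-0.028,"y":0.0055,"z":0.156,"spin":0.003,"fingers":-0.8},{"x":-0.028,"y":0.0055,"z":0.156,"spin":0.003,"fingers":-0.9},{"x":-0.028,"y":0.0055,"z":0.156,"spin":0.003,"fingers":-0.9}]' --newtons 20

```text
time_s: 13.32
tcp_pos: [0.4591, 0.3137, 0.0942]
eef_rot: [-180.0, 0.0, -97.6]
contact_force: [-1.9, -0.7, 5.2]
gripper_width: 0.0121
gripper_force: 20.0
```

Call:
drive_tool --rows '[{"x":0,"y":0,"z":-0.015,"spin":0,"fingers":-0.9},{"x":0,"y":0,"z":-0.04,"spin":0,"fingers":-0.9},{"x":0,"y":0,"z":-0.09,"spin":0,"fingers":-0.9},{"x":0,"y":0,"z":-0.145,"spin":0,"fingers":-0.9},{"x":0.045,"y":-0.028,"z":-0.145,"spin":-0.06,"fingers":-0.9},{"x":0.09,"y":-0.056,"z":-0.145,"spin":-0.12,"fingers":-0.9},{"x":0.135,"y":-0.084,"z":-0.145,"spin":-0.18,"fingers":-0.9},{"x":0.18,"y":-0.111,"z":-0.145,"spin":-0.24,"fingers":-0.9},{"x":0.225,"y":-0.139,"z":-0.145,"spin":-0.3,"fingers":-0.9},{"x":0.257,"y":-0.159,"z":-0.145,"spin":-0.305,"fingers":-0.9}]'

```text
time_s: 14.58
tcp_pos: [0.5825, 0.0356, 0.2393]
eef_rot: [180.0, 0.0, -80.1]
contact_force: [0.5, 0.6, -0.4]
gripper_width: 0.0119
gripper_force: 20.0
```

Call:
drive_tool --rows '[{"x":0,"y":0,"z":0.03,"spin":0,"fingers":-0.9},{"x":0,"y":0,"z":0.04,"spin":0,"fingers":-0.9},{"x":0,"y":0,"z":0.04,"spin":0,"fingers":-0.9},{"x":0,"y":0,"z":0.04,"spin":0,"fingers":-0.9}]'

```text
time_s: 15.08
tcp_pos: [0.5827, 0.0383, 0.1997]
eef_rot: [-179.9, -0.0, -80.1]
contact_force: [0.2, 0.0, -0.9]
gripper_width: 0.012
gripper_force: 20.0
```

```bash
python3 - <<'E'
from h import *
np.set_printoptions(precision=4,suppress=True)
s=sensors.get_state();p=s['tcp_pos'];print(p,s['eef_rot'],s['gripper_width'])
P=[.5826,.0375]
cr=[]
for n in('scene','side','wrist'):
    c=cap(n,n+'7.png');q=proj(c,[[*P,.085],[p[0],p[1],p[2]-.085]])
    print(n,q)
    h=cv2.cvtColor(c['pixels'],cv2.COLOR_RGB2HSV)
    x,y=(q.mean(0)).astype(int);x0,y0=max(x-50,0),max(y-50,0);print('crop0',x0,y0)
    cr.append(cv2.resize(c['pixels'][y0:y0+100,x0:x0+100,::-1],(266,266),interpolation=cv2.INTER_CUBIC) if n!='wrist' else cv2.resize(c['pixels'][100:300,215:415,::-1],(266,266)))
cv2.imwrite('pics/c7.png',cv2.resize(np.hstack(cr),(798,266)))
E
```

```text
[0.5827 0.0383 0.1997] [-179.9236   -0.002   -80.0787] 0.011982695382700973
scene [[316.0761 195.8682]
 [315.7214 186.6913]]
crop0 265 141
side [[329.0629 199.6089]
 [329.0151 190.3001]]
crop0 279 144
wrist [[314.4031 200.6525]
 [313.8626 215.2799]]
crop0 264 157
```

View pics/c7.png

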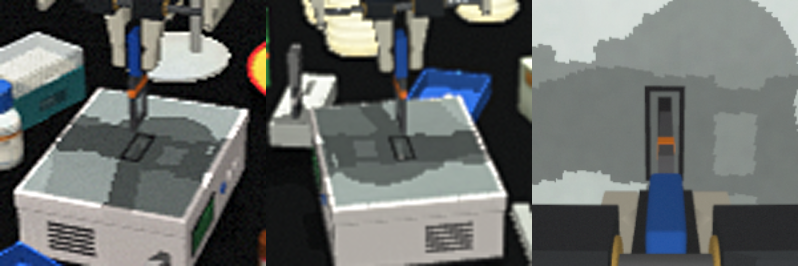

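The plate hangs over the slot; in the wrist view blade and slot are centred sideways (≈666 vs 665 in the mosaic). Check the offset along the slot.

```bash
python3 - <<'E'
from h import *
np.set_printoptions(precision=2,suppress=True)
s=sensors.get_state();p=s['tcp_pos'];w=cap('wrist')
y=np.radians(9.9);v=np.array([-np.sin(y),np.cos(y),0]);S=np.array([.5826,.0375,.085])
F=np.array([p[0],p[1],p[2]-.085])
for o in(-.003,0,.003):print(o,'foot near',proj(w,F-(.02-o)*v),'grip near',proj(w,F+[0,0,.106]-(.013-o)*v),'band',proj(w,F+[0,0,.045]-(.02-o)*v))
print('slot ends/mouth+-25',proj(w,[S-.025*v,S+.025*v,S-.021*v-[0,0,.004]]))
g=w['pixels']
for r_ in range(158,232,2):print(r_,g[r_,308:322].mean(0).round().astype(int) if 0 else g[r_,312:319].mean(0).astype(int),end=' ')
cv2.imwrite('pics/c8.png',cv2.resize(g[150:250,264:364,::-1],(600,600),interpolation=cv2.INTER_NEAREST))
E
```

```text
-0.003 foot near [[313.85 181.87]] grip near [[312.5  272.74]] band [[313.44 203.58]]
0 foot near [[313.85 186.32]] grip near [[312.52 279.81]] band [[313.44 208.95]]
0.003 foot near [[313.85 190.74]] grip near [[312.53 286.78]] band [[313.45 214.26]]
slot ends/mouth+-25 [[314.28 168.03]
 [314.3  231.76]
 [314.3  172.14]]
158 [120 126 123] 160 [119 124 121] 162 [119 125 120] 164 [94 98 96] 166 [38 38 38] 168 [49 49 51] 170 [105 110 107] 172 [ 96 100  98] 174 [38 37 39] 176 [38 36 39] 178 [38 37 38] 180 [38 38 38] 182 [39 38 39] 184 [63 62 63] 186 [67 67 68] 188 [67 66 68] 190 [67 66 68] 192 [67 66 68] 194 [66 66 67] 196 [67 68 69] 198 [67 67 68] 200 [66 67 67] 202 [85 71 62] 204 [177  94  27] 206 [176  93  27] 208 [142  86  58] 210 [69 68 68] 212 [67 68 68] 214 [68 67 68] 216 [71 70 71] 218 [88 87 88] 220 [88 86 88] 222 [87 88 89] 224 [89 88 90] 226 [90 89 92] 228 [88 87 88] 230 [ 59  75 115]
```

View pics/c8.png

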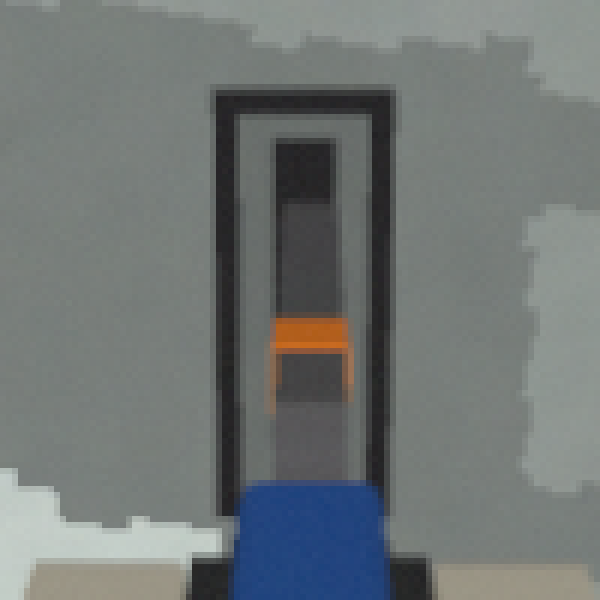

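Call:
drive_tool --rows '[{"x":-0.0015,"y":-0.0005,"z":0.01,"spin":0,"fingers":-0.9},{"x":-0.0015,"y":-0.0005,"z":0.02,"spin":0,"fingers":-0.9},{"x":-0.0015,"y":-0.0005,"z":0.026,"spin":0,"fingers":-0.9},{"x":-0.0015,"y":-0.0005,"z":0.029,"spin":0,"fingers":-0.9},{"x":-0.0015,"y":-0.0005,"z":0.031,"spin":0,"fingers":-0.9},{"x":-0.0015,"y":-0.0005,"z":0.033,"spin":0,"fingers":-0.9},{"x":-0.0015,"y":-0.0005,"z":0.034,"spin":0,"fingers":-0.9},{"x":-0.0015,"y":-0.0005,"z":0.034,"spin":0,"fingers":-0.9}]'

```text
time_s: 16.27
tcp_pos: [0.5825, 0.0392, 0.1645]
eef_rot: [180.0, 0.0, -80.1]
contact_force: [-0.2, 0.4, -1.3]
gripper_width: 0.0121
gripper_force: 20.0
```

Call:
drive_tool --rows '[{"x":0,"y":0,"z":0.001,"spin":0,"fingers":-0.9},{"x":0,"y":0,"z":0.002,"spin":0,"fingers":-0.9},{"x":0,"y":0,"z":0.003,"spin":0,"fingers":-0.9},{"x":0,"y":0,"z":0.003,"spin":0,"fingers":-0.9}]'

```text
time_s: 16.77
tcp_pos: [0.5826, 0.0392, 0.1615]
eef_rot: [180.0, -0.0, -80.1]
contact_force: [-0.4, -0.7, -0.6]
gripper_width: 0.012
gripper_force: 20.0
```

Call:
drive_tool --rows '[{"x":0,"y":0,"z":0.002,"spin":0,"fingers":-0.9},{"x":0,"y":0,"z":0.004,"spin":0,"fingers":-0.9},{"x":0,"y":0,"z":0.006,"spin":0,"fingers":-0.9},{"x":0,"y":0,"z":0.008,"spin":0,"fingers":-0.9},{"x":0,"y":0,"z":0.01,"spin":0,"fingers":-0.9},{"x":0,"y":0,"z":0.01,"spin":0,"fingers":-0.9},{"x":0,"y":0,"z":0.01,"spin":0,"fingers":-0.9},{"x":0,"y":0,"z":0.01,"spin":0,"fingers":-0.9}]'

```text
time_s: 17.77
tcp_pos: [0.5826, 0.0392, 0.1516]
eef_rot: [-180.0, 0.0, -80.1]
contact_force: [-0.3, -0.2, -1.2]
gripper_width: 0.0121
gripper_force: 20.0
```

Call:
drive_tool --rows '[{"x":0,"y":0,"z":0.002,"spin":0,"fingers":-0.9},{"x":0,"y":0,"z":0.005,"spin":0,"fingers":-0.9},{"x":0,"y":0,"z":0.008,"spin":0,"fingers":-0.9},{"x":0,"y":0,"z":0.01,"spin":0,"fingers":-0.9},{"x":0,"y":0,"z":0.012,"spin":0,"fingers":-0.9},{"x":0,"y":0,"z":0.012,"spin":0,"fingers":-0.9}]'

```text
time_s: 18.52
tcp_pos: [0.5825, 0.0392, 0.1394]
eef_rot: [180.0, -0.0, -80.1]
contact_force: [-0.3, 0.1, -0.4]
gripper_width: 0.0119
gripper_force: 20.0
```

Call:
drive_tool --rows '[{"x":0,"y":0,"z":0.002,"spin":0,"fingers":-0.9},{"x":0,"y":0,"z":0.005,"spin":0,"fingers":-0.9},{"x":0,"y":0,"z":0.008,"spin":0,"fingers":-0.9},{"x":0,"y":0,"z":0.011,"spin":0,"fingers":-0.9},{"x":0,"y":0,"z":0.013,"spin":0,"fingers":-0.9},{"x":0,"y":0,"z":0.013,"spin":0,"fingers":-0.9},{"x":0,"y":0,"z":0.013,"spin":0,"fingers":-0.9},{"x":0,"y":0,"z":0.013,"spin":0,"fingers":-0.9}]'

```text
time_s: 19.52
tcp_pos: [0.5825, 0.0392, 0.1266]
eef_rot: [-180.0, 0.0, -80.1]
contact_force: [0.7, -0.0, -0.9]
gripper_width: 0.0115
gripper_force: 20.0
```

```bash
python3 - <<'E'
from h import *
cr=[]
P=[.5826,.0375,.085]
for n in('scene','side','wrist'):
    c=cap(n);x,y=proj(c,P)[0].astype(int);print(n,proj(c,[P,[P[0],P[1],.1]]).tolist(),x-30,y-40)
    cr.append(cv2.resize(c['pixels'][y-40:y+20,x-30:x+30,::-1],(266,266),interpolation=cv2.INTER_CUBIC))
cv2.imwrite('pics/c9.png',np.hstack(cr))
E
```

```text
scene [[316.07613376485887, 195.8681769169441], [315.98541961134794, 191.21611010086082]] 286 155
side [[329.06290068511555, 199.60886110657435], [329.01465054068274, 194.9977619830164]] 299 159
wrist [[313.84345649054586, 239.36763694510196], [313.74288950651845, 251.33316058814404]] 283 199
```

View pics/c9.png

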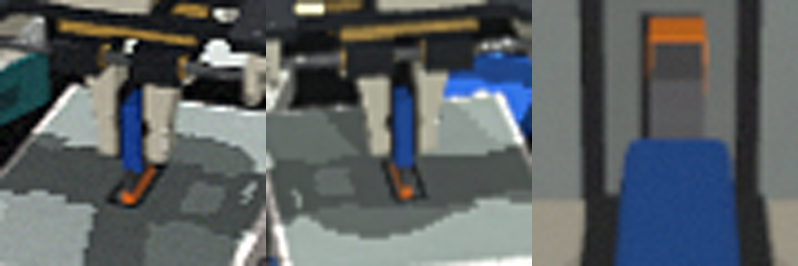

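The orange band sits at the slot's mouth in all three views, with no contact force, so I am handing in.

```bash
python3 -c "
from plant import r
print(r.close_job())"
```

```text
the job is handed in; nothing more can be done
None
```

The job is handed in at about 20 s: the marker lies in the pen tray, the cover-glass box in the yellow dish, and the gripper holds the reference plate in the slot with its orange band at the mouth; contact force read about 1 N, and no verdict came back.

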